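Free the articulator's upper arm with the forked tool

TASK

Pick up the forked hand tool (not the plain-ended one beside it), straddle the upright post of the articulator's spring bar with its two prongs and push the bar sideways, away from the eye of the upper arm, until the bar's end leaves the eye and the arm with its cast springs up by itself. Work the post with the fork only, never with the fingers. Then take the fork clear, so that the bar springs back, and lay it flat on the worktop, the same side up as before.

Things in the scene. Friction and masses are not known exactly. Their poses are not given: they have to be found in the camera images.
- fork: Loose tool lying flat: wooden handle, two-pronged steel fork; 0.08 kg. Origin: underside of the handle at the balance point (grip here); x to the fork, z up. Handle x -60 to 50 mm, 20 wide, 24 high. Prongs x 82 to 115 mm, |y| 12 to 20 (24 mm slot, open to +x), 6 to 14 mm above the underside. A twin with one plain 14 mm end lies near; the two may swap places; it is not needed.
- bar_post: Upright 8 mm steel post on the spring bar, front of the articulator (fixed frame 170 x 150 mm, two tooth casts). Origin: its foot on the bar's axis, 75 mm above the worktop; top 50 mm higher. z up, x to the articulator's rear, +y releases. Lugs beside it (y -30, +35 mm) rise 8 mm over the origin; fork underside 10 to 30 mm over it clears them. Arm's eye at y -52; arm plate behind x = 33 mm.
- spring_bar (a joint): Travel of the spring bar along +y of bar_post, 0 to 0.018 m. 0 = at rest, its end through the arm's eye; from about 0.012 m on the end is out of the eye. A spring pushes it back: about 1.5 N at 0, 3.3 N at the end stop.
- upper_arm (a joint): Angle of the hinged upper arm that carries the upper cast, 0 to 0.5 rad. 0 = closed and held by the spring bar; once freed, a light spring swings it up to 0.5 within about a second and holds it there. Open, its front end reaches 160 mm above the worktop: lift the fork well above that or draw it back (-x) before moving it sideways.

How it is judged:
On the way:
1. the post stands between the fork's prongs and the fork pushes the spring bar out of the arm's eye (value of joint spring_bar above 0.01 m and contact force between fork and bar_post above 0.5 N and x of bar_post in the frame of fork between 0.075 and 0.125 m and y of bar_post in the frame of fork between -0.016 and 0.016 m), for 0.1 s.
At the end, for the whole second after the job is handed in: The upper arm stands open (more than 0.35 rad), the spring bar is back at rest (within 4 mm), and the fork lies at rest flat on the worktop (underside within 10 mm of it, within 10 degrees of level) (value of joint upper_arm above 0.35 rad and value of joint spring_bar below 0.004 m and height (world z) of fork between -0.005 and 0.01 m and angle between fork's own z axis and vertical below 0.17 rad and linear speed of fork below 0.02 m/s); the robot touches nothing.
It fails at once if the fingers push on the spring bar's post (contact force between the fingers and bar_post above 1 N).
It also fails if it takes over 53 s, if anything falls off the work surface, if the arm or the gripper's body presses on something with over 40 N, if the wrist force passes 120 N, or if a joint passes its speed limit or range.

ROBOT

A 6-joint arm with a two-finger parallel gripper is mounted at the origin on a cart in front of the work surface, level with it; the furniture and walls round the work are solid. World frame = base frame: x ahead of the robot, y to its left, z up, the work surface at z = 0. Lengths are in m, angles in rad, forces in N, time in s.
With the tool pointing down it reaches from about 0.425 to 0.95 m from the base axis. Payload 3.5 kg.
Tool frame: the origin (TCP) lies midway between the tips of the shut fingers; the grasp point (between the pads) lies 19 mm behind it (ctrl.hold_point_z is the distance from the TCP to the grasp point, in m); z points along the fingers, y is the line along which they close (so a half turn about z gives the same grasp; the last joint's range is limited). The gripper opens to 85 mm and grips with 20 to 120 N. Pads are 22 mm wide; open, the fingers measure 114 mm over their backs; the gripper's body (76 mm by 85 mm) begins 54 mm behind the grasp point. The pads swing forward as they close: fully open they stand 13 mm farther back than shut.
Start: joints at [-1.458, 0.286, 1.577, -0, 1.279, -0.15], TCP at [0.175, -0.652, 0.231] pointing down, gripper open.
Joint ranges: [-2.77, 2.77], [-0.9, 2.22], [0.21, 2.48], [-1.53, 4.67], [0.24, 2.81], [-2.84, 2.84]. Speed limits (rad/s): [2.79, 2.79, 3.14, 3.14, 3.14, 3.14].

INTERFACE

Orientations are given as a unit quaternion [x, y, z, w].
In Python, from plant import readout, cams, sign_off, ctrl gives the robot as it stands. The module is installed in compiled form; this text tells all that it offers.
- The arm moves only by the tool step_arm, never from a script. Its argument "increments" is a list of rows, each a list of 2 entries, a list of its own where there are three numbers: the shift along the world's x, y, z in mm, then the turn, a rotation vector about the world's x, y, z in rad. In form: [[[x, y, z], [rx, ry, rz]], ...]. A call has 1 to 8 rows; each row shifts and turns the commanded pose from where the row before left it; what a row does not reach is not made up. A row lasts 1/12 s, in which the tool goes at most 41.7 mm and 7.16 degrees, less where a joint would pass 70% of its speed; a pose out of reach is approached as far as the arm can. A call is refused whole if a number of a shift passes 41.7 or a number of a turn 0.125, either way. A call with a gripper value outside its range is refused whole. "fingers" is the opening, from -1 (shut) to 1 (fully open), set as the call begins (left out, the last holds). The fingers move at their own pace and stop on an object; "grip_force" is the grip in N (left out, the last holds). Time passes only in rows, so rows that do not move let the fingers close. It gives the time, the measured TCP pose, the force, the opening and the grip force at its end, in the units of the state.
- readout.get_state(): the state, without advancing time (a new reading comes with each control period).
- cams.read_camera(name): name is "side" or "top" or "wrist"; returns the picture (384x512x3 uint8, red, green, blue); there is no depth.
- cams.get_calibration(name): a dict with "fx", "fy", "cx", "cy" (pixels), "eye" and "rotation" of the camera in the world; the wrist camera has in their place "T_tool_cam" (4x4, takes a point from camera to tool coordinates, whose origin is the TCP and whose axes are the flange's). Camera axes: x right, y up, looking along -z (the intrinsics and any distortion apply to the point x, -y, -z); pixel columns grow to the right and rows downward; lengths in m; the calibration is good to about 2 mm. A picture is of the moment at which its call begins: read the wrist's pose just before it. get_calibration takes no time and is no camera call.
- sign_off(): hands the job in; it is judged then, once.
The state is a dict: "time": time; "qpos": joint angles; "dq": joint speeds; "joint_efforts": joint torques, N m; "eef_pos": TCP position; "tcp_rot": TCP orientation; "contact_force": force on the tool from outside, world axes, zero at the start; "wrist_torque": the same for the moment, N m; "opening": opening from 0.0 (shut) to 1.0 (fully open); "finger_force": force on a finger pad.
Only numpy, scipy, OpenCV 4.12 (cv2) and the standard library are available. Lean on these libraries where they do the work, as an engineer would, in place of code of your own. Each camera call takes 0.05 s, during which the arm holds its last target. There are 200 camera calls.

## Working session

There is one attempt and no reset: what is moved stays moved. The work goes in short steps, Python scripts to look and compute and a tool call to move; the robot and the scene stay as the last step left them, time stands still between calls to the robot, and variables do not carry over. Pictures are saved under pics/ and viewed, at most 10 in all, crops included, and the job is handed in when it is done.

Besides the shell and the picture viewer there is one more tool, called after "Request:" as a command line: name --argument value ..., lists and objects as JSON in quotes. step_arm: Moves the arm, as the interface text tells. Its arguments: {"type":"object","properties":{"increments":{"type":"array","items":{"type":"array"}},"fingers":{"type":"number"},"grip_force":{"type":"number"}},"required":["increments"]}

```bash
mkdir -p pics
cat > h.py <<'E'
import numpy as np, cv2
from plant import readout, cams, ctrl
from scipy.spatial.transform import Rotation as R
def cal(n):
    c=cams.get_calibration(n)
    if 'eye' in c:
        return c,np.array(c['eye']),np.array(c['rotation'])
    s=readout.get_state();T=np.eye(4);T[:3,:3]=R.from_quat(s['tcp_rot']).as_matrix();T[:3,3]=s['eef_pos']
    T=T@np.array(c['T_tool_cam']);return c,T[:3,3],T[:3,:3]
def ray(n,u,v,k=None):
    c,e,r=k or cal(n)
    d=r@np.array([(u-c['cx'])/c['fx'],-(v-c['cy'])/c['fy'],-1]);return e,d
def onz(n,u,v,z,k=None):
    e,d=ray(n,u,v,k);return e+d*(z-e[2])/d[2]
def proj(n,p,k=None):
    c,e,r=k or cal(n);q=r.T@(np.array(p)-e)
    return c['cx']+c['fx']*q[0]/-q[2], c['cy']-c['fy']*q[1]/-q[2]
def tri(obs):
    A=np.zeros((3,3));b=np.zeros(3)
    for e,d in obs:
        d=d/np.linalg.norm(d);P=np.eye(3)-np.outer(d,d);A+=P;b+=P@e
    return np.linalg.solve(A,b)
E
python3 - <<'E'
from h import *
for n in ['top','side','wrist']:
    c=cams.get_calibration(n);print({k:np.round(v,4).tolist() if not isinstance(v,str) else v for k,v in c.items()})
a=[cams.read_camera(n) for n in('top','side')]
for n,i in zip(('top','side'),a): cv2.imwrite(f'pics/{n}0.png',cv2.resize(i[:,:,::-1],(800,600),interpolation=cv2.INTER_CUBIC))
s=readout.get_state();print(s,ctrl.hold_point_z)
E
```

```text
{'fx': 374.6879, 'fy': 374.6879, 'cx': 258.026, 'cy': 196.1559, 'eye': [0.418, -0.0019, 0.9348], 'rotation': [-0.0715, 0.0518, 0.7081, -0.7005]}
{'fx': 494.925, 'fy': 494.925, 'cx': 256.4566, 'cy': 186.4429, 'eye': [0.6909, 0.5774, 0.9936], 'rotation': [0.0246, 0.2849, 0.9524, 0.1056]}
{'fx': 284.4828, 'fy': 284.4828, 'cx': 252.0936, 'cy': 190.8681, 'T_tool_cam': [[0.0002, 0.9528, 0.3036, 0.0765], [1.0, -0.0004, 0.0007, -0.0001], [0.0008, 0.3036, -0.9528, -0.1414], [0.0, 0.0, 0.0, 1.0]]}
{'time': 0.1, 'qpos': array([-1.45802540e+00,  2.87106141e-01,  1.57805121e+00, -5.85701437e-06,
        1.27859915e+00, -1.49993403e-01]), 'dq': array([-0.00035595,  0.00104168, -0.00292059, -0.00073741, -0.00127797,
       -0.00265642]), 'joint_efforts': array([ 1.64702335e-03, -4.07293904e+01, -2.93697739e+01, -5.17254148e-05,
        3.43678003e-03,  4.82065332e-06]), 'eef_pos': array([ 0.17529489, -0.65121741,  0.23005496]), 'tcp_rot': array([ 9.91381080e-01,  1.31005283e-01,  1.73318091e-05, -1.08178896e-03]), 'contact_force': array([-0.86914691, -0.33308418, -0.39106608]), 'wrist_torque': array([-0.05915813,  0.03836206, -0.01384126]), 'finger_force': 0.0, 'opening': 1.000098285278478} 0.0187
```

View pics/top0.png

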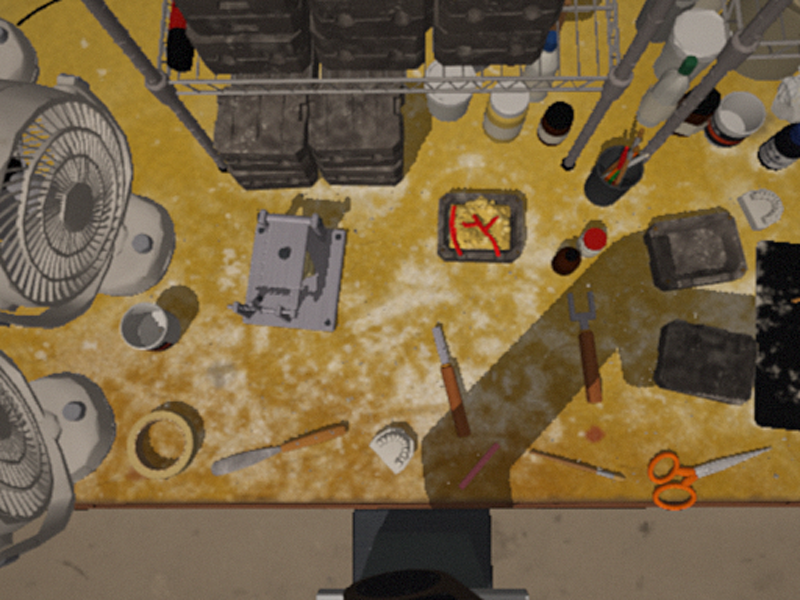

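View pics/side0.png

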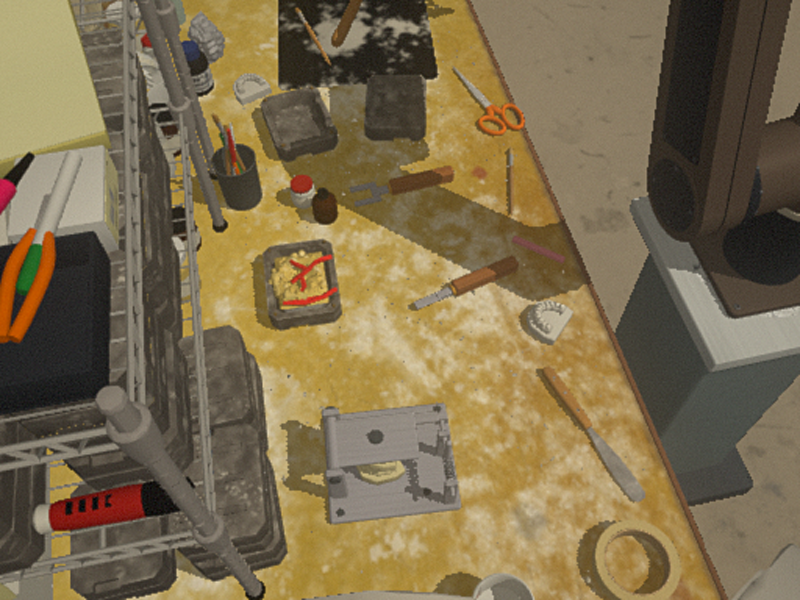

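Top view: the fork lies at (585,345), prongs up at (580,300). The plain twin is at (450,380) and the articulator at (293,270), its front towards the robot. I'll enlarge the crops next.

```bash
sed -i "s/np.array(c\['rotation'\])/R.from_quat(c['rotation']).as_matrix()/" h.py
python3 - <<'E'
from h import *
a=cams.read_camera('top');b=cams.read_camera('side')
cv2.imwrite('pics/t_raw.png',a[:,:,::-1]);cv2.imwrite('pics/s_raw.png',b[:,:,::-1])
f=lambda i,u,v,w,h,k:cv2.resize(i[v:v+h,u:u+w,::-1],None,fx=k,fy=k,interpolation=cv2.INTER_CUBIC)
cv2.imwrite('pics/art.png',np.hstack([f(a,140,125,100,100,4),f(b,200,250,100,100,4)]))
cv2.imwrite('pics/frk.png',np.hstack([f(a,340,180,80,80,5),f(b,215,95,80,80,5)]))
for n in('top','side'):
    for u,v in [(0,0),(256,192)]: print(n,onz(n,u,v,0))
E
```

```text
top [1.16150939 0.75592218 0.        ]
top [0.59382548 0.02872704 0.        ]
side [ 1.21467748 -0.94728255  0.        ]
side [ 5.68229147e-01 -4.59787387e-02 -1.11022302e-16]
```

View pics/art.png

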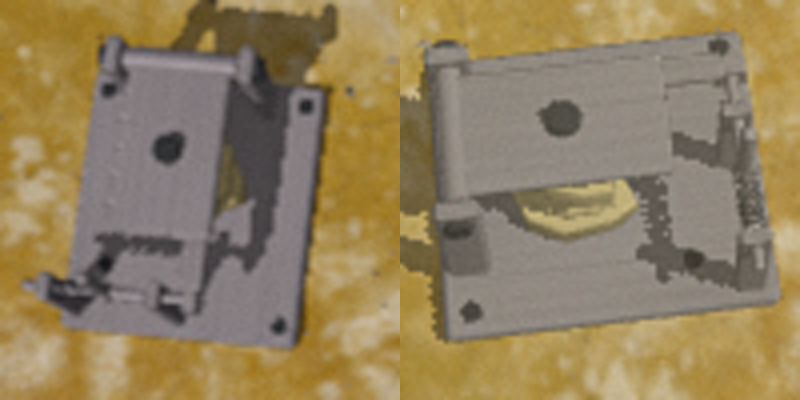

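View pics/frk.png

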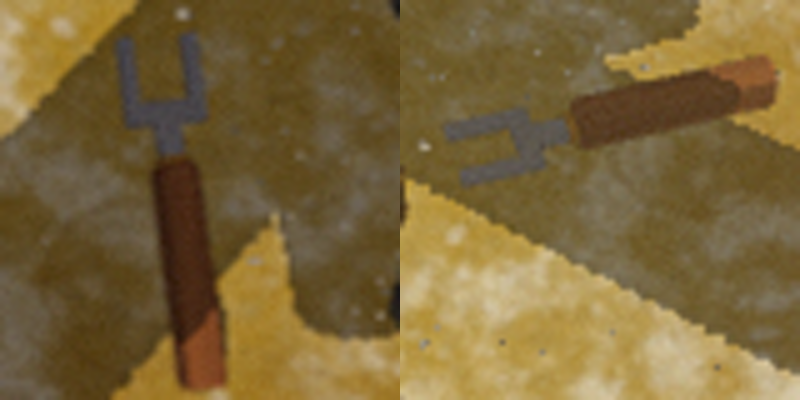

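Run:
```python
from h import *
T=lambda u,v:('top',340+u/5,180+v/5); S=lambda u,v:('side',215+(u-400)/5,95+v/5)
P={'tipL':(T(125,38),S(462,180),.014),'tipR':(T(189,35),S(445,131),.014),'crotchL outer':(T(130,126),S(535,170),.014),'crotchR':(T(205,118),S(526,112),.014),
 'handle front mid':(T(175,160),S(573,121),.024),'butt mid':(T(202,386),S(776,82),.012)}
for k,(a,b,z) in P.items(): print(k,onz(*a,z).round(4),onz(*b,z).round(4),tri([ray(*a),ray(*b)]).round(4))
A=lambda u,v:('top',140+u/4,125+v/4);B=lambda u,v:('side',200+(u-400)/4,250+v/4)
P={'baseFR':(A(296,346),B(740,33),.01),'baseFL':(A(68,325),B(778,302),.01),'baseRR':(A(325,88),None,.01),'baseRL':(None,B(450,338),.01),
'holeFR':(A(278,326),B(718,46),.01),'armtophole':(A(168,147),B(561,118),.09),'holeRL':(None,B(470,312),.01)}
for k,(a,b,z) in P.items():
    if a: print(k,'top',onz(*a,z).round(4))
    if b: print(k,'side',onz(*b,z).round(4))
    if a and b: print(tri([ray(*a),ray(*b)]).round(4))
```

```text
tipL [ 0.5986 -0.2429  0.014 ] [ 0.6015 -0.2343  0.014 ] [ 6.008e-01 -2.462e-01  1.000e-04]
tipR [ 0.5997 -0.2745  0.014 ] [ 0.6041 -0.2685  0.014 ] [ 0.6026 -0.2783  0.0022]
crotchL outer [ 0.5544 -0.2428  0.014 ] [ 0.5638 -0.2323  0.014 ] [ 0.5594 -0.2495 -0.0082]
crotchR [ 0.5579 -0.2797  0.014 ] [ 0.5606 -0.2717  0.014 ] [ 0.5593 -0.2833  0.0011]
handle front mid [ 0.5359 -0.2609  0.024 ] [ 0.5395 -0.2516  0.024 ] [ 0.5375 -0.265   0.0086]
butt mid [ 0.4276 -0.2704  0.012 ] [ 0.4281 -0.264   0.012 ] [ 0.4267 -0.2725  0.0029]
baseFR top [0.5438 0.1337 0.01  ]
baseFR side [0.5448 0.1408 0.01  ]
[ 5.442e-01  1.357e-01 -4.000e-04]
baseFL top [0.5589 0.2778 0.01  ]
baseFL side [0.5624 0.2877 0.01  ]
[ 0.5608  0.2828 -0.0059]
baseRR top [0.711 0.117 0.01 ]
baseRL side [0.726  0.2695 0.01  ]
holeFR top [0.5566 0.1452 0.01  ]
holeFR side [0.5582 0.1456 0.01  ]
[0.5574 0.1452 0.0083]
armtophole top [0.6513 0.1987 0.09  ]
armtophole side [0.6525 0.2008 0.09  ]
[0.6523 0.1994 0.0866]
holeRL side [0.714  0.2588 0.01  ]
```

Request:
step_arm --increments '[[[26,32,0],[0,0,-0.024]],[[26,32,0],[0,0,-0.024]],[[26,32,0],[0,0,-0.024]],[[26,32,0],[0,0,-0.024]],[[26,32,0],[0,0,-0.024]],[[26,32,0],[0,0,-0.024]],[[26,32,0],[0,0,-0.024]],[[26,32,0],[0,0,-0.024]]]' --fingers 1 --grip_force 100

```text
time: 0.87
eef_pos: [0.3842, -0.3939, 0.2312]
tcp_rot: [0.999, 0.035, 0.0, -0.0]
contact_force: [0.2, -0.8, -0.4]
opening: 1.002
finger_force: 0.0
```

Request:
step_arm --increments '[[[26,32,0],[0,0,0]],[[26,32,0],[0,0,0]],[[25,32,-10],[0,0,0]],[[20,28,-10],[0,0,0]],[[0,0,0],[0,0,0]],[[0,0,0],[0,0,0]]]'

```text
time: 1.37
eef_pos: [0.4807, -0.2699, 0.2103]
tcp_rot: [0.999, 0.037, -0.001, -0.001]
contact_force: [0.4, 0.0, 0.2]
opening: 1.001
finger_force: 0.0
```

Run:
```python
from h import *
s=readout.get_state();print(s['time'],s['eef_pos'],s['tcp_rot'],s['qpos'])
k=cal('wrist');i=cams.read_camera('wrist')
print(proj('wrist',[.488,-.263,.024],k))
cv2.imwrite('pics/w1.png',cv2.resize(i[:,:,::-1],(800,600),interpolation=cv2.INTER_CUBIC))
```

```text
1.3667 [ 0.48066604 -0.26994739  0.21034521] [ 9.99303547e-01  3.73020232e-02 -8.16638280e-04 -5.59066885e-04] [-6.95659199e-01  3.37664980e-02  1.90166267e+00 -2.80020299e-04
  1.20812546e+00  8.00615334e-01]
(np.float64(246.9281389366817), np.float64(161.45586839692197))
```

View pics/w1.png

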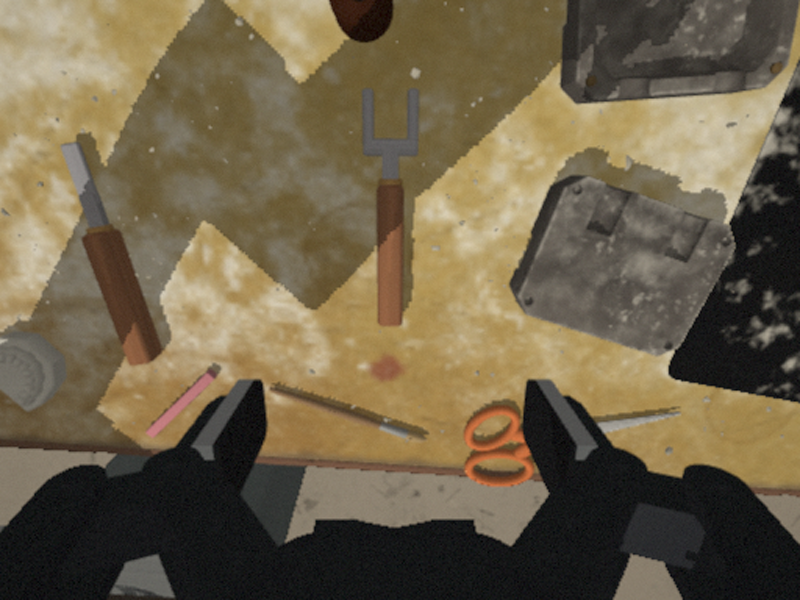

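The wrist view shows the fork in the centre: prong tips at (368,91) and (413,91), handle front at (390,181), butt at (390,325). It lies parallel to the tool.

Run:
```python
from h import *
k=cal('wrist')
for n,u,v,z in [('tips',390.5,91,.012),('crotch out',390.5,154,.014),('hfront',390.5,181,.024),('butt',390,325,.024),('butt',390,325,.0)]:
    print(n,onz('wrist',u*.64,v*.64,z,k).round(4))
```

```text
tips [ 0.5999 -0.2601  0.012 ]
crotch out [ 0.5581 -0.2631  0.014 ]
hfront [ 0.5397 -0.2645  0.024 ]
butt [ 0.4297 -0.2718  0.024 ]
butt [ 0.4204 -0.2723  0.    ]
```

Request:
step_arm --increments '[[[7,2,-30],[0,0,-0.006]],[[0,0,-40],[0,0,0]],[[0,0,-40],[0,0,0]],[[0,0,-40],[0,0,0]],[[0,0,-30],[0,0,0]],[[0,0,-16],[0,0,0]],[[0,0,-10],[0,0,0]],[[0,0,0],[0,0,0]]]'

```text
time: 2.08
eef_pos: [0.4856, -0.2704, 0.0034]
tcp_rot: [1.0, 0.031, -0.001, -0.001]
contact_force: [-0.3, 0.2, 0.9]
opening: 1.001
finger_force: 0.0
```

Request:
step_arm --increments '[[[0,0,0],[0,0,0]],[[0,0,0],[0,0,0]],[[0,0,0],[0,0,0]],[[0,0,0],[0,0,0]],[[0,0,0],[0,0,0]],[[0,0,0],[0,0,0]],[[0,0,0],[0,0,0]],[[0,0,0],[0,0,0]]]' --fingers -1 --grip_force 100

```text
time: 2.75
eef_pos: [0.4881, -0.2704, 0.0068]
tcp_rot: [0.999, 0.032, 0.001, 0.001]
contact_force: [-1.3, 1.3, 6.0]
opening: 0.206
finger_force: 100.1
```

Request:
step_arm --increments '[[[0,0,10],[0,0,0]],[[0,0,25],[0,0,0]],[[0,0,35],[0,0,0]],[[0,0,35],[0,0,0]],[[0,0,35],[0,0,0]],[[0,0,35],[0,0,0]],[[0,0,25],[0,0,0]],[[0,0,0],[0,0,0]]]'

```text
time: 3.42
eef_pos: [0.49, -0.272, 0.2131]
tcp_rot: [0.999, 0.033, 0.005, 0.004]
contact_force: [1.9, 0.0, 0.0]
opening: 0.211
finger_force: 99.1
```

Request:
step_arm --increments '[[[-4,20,0],[0,0,-0.012]],[[-4,35,0],[0,0,-0.015]],[[-5,38,0],[0,0,-0.015]],[[-5,38,0],[0,0,-0.015]],[[-5,38,0],[0,0,-0.015]],[[-5,38,0],[0,0,-0.015]],[[-5,38,0],[0,0,-0.015]],[[-5,38,0],[0,0,-0.015]]]'

```text
time: 4.08
eef_pos: [0.4477, 0.0149, 0.2041]
tcp_rot: [1.0, -0.027, -0.001, -0.0]
contact_force: [0.5, -0.2, -1.0]
opening: 0.205
finger_force: 99.1
```

Request:
step_arm --increments '[[[-5,38,0],[0,0,-0.015]],[[-5,38,0],[0,0,-0.015]],[[-5,38,0],[0,0,-0.014]],[[-3,38,0],[0,0,-0.012]],[[0,30,0],[0,0,0]],[[0,15,0],[0,0,0]],[[0,0,0],[0,0,0]],[[0,0,0],[0,0,0]]]'

```text
time: 4.75
eef_pos: [0.4303, 0.2104, 0.2041]
tcp_rot: [0.999, -0.053, -0.001, 0.001]
contact_force: [0.1, 0.1, -1.0]
opening: 0.206
finger_force: 99.1
```

Run:
```python
from h import *
s=readout.get_state();print(s['time'],s['eef_pos'],s['tcp_rot'],s['qpos'],s['opening'])
i=cams.read_camera('wrist')
cv2.imwrite('pics/w2.png',cv2.resize(i[:,:,::-1],(800,600),interpolation=cv2.INTER_CUBIC))
```

```text
4.75 [0.43027631 0.21037044 0.20411019] [ 9.98597708e-01 -5.29254858e-02 -1.06459045e-03  6.14750467e-04] [ 2.42780434e-01 -1.30206150e-01  2.07083122e+00 -5.95338538e-04
  1.20336272e+00  1.91969181e+00] 0.20633107467684234
```

View pics/w2.png

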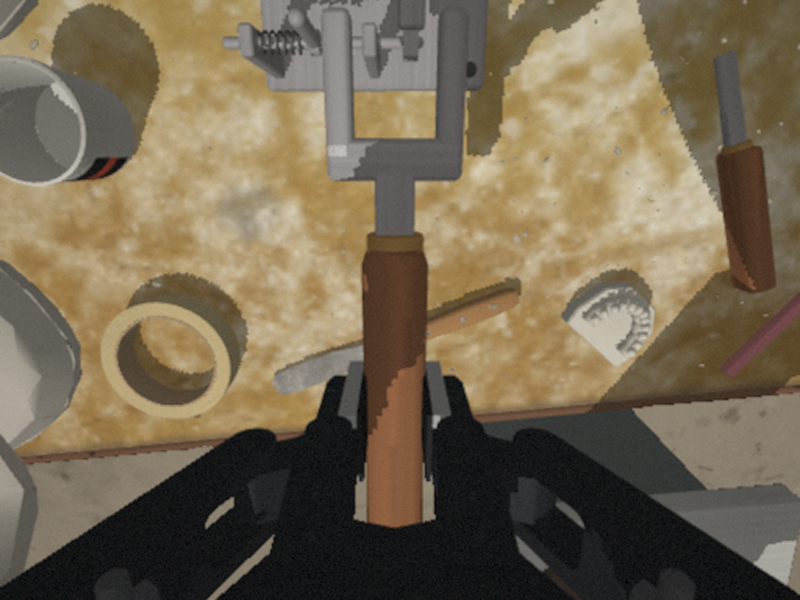

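The wrist view shows the fork held straight: tips at (338,12) and (453,12), crotch at row 140. The post's foot is about (315,43) on the bar axis and its top about (298,18). The lugs are at (255,45) and (372,45).

Run:
```python
from h import *
k=cal('wrist');s=readout.get_state()
M=R.from_quat(s['tcp_rot']).as_matrix();print('toolx yaw',np.arctan2(M[1,0],M[0,0]), 'tool z',M[:,2])
f=lambda u,v,z:onz('wrist',u*.64,v*.64,z,k)
for n,u,v,z in [('foot',315,43,.075),('top',298,18,.125),('top at118',299,22,.118),('lugL',255,30,.083),('lugR',372,28,.083),('tipL',338,12,.211),('tipR',453,12,.211),('crL',353,140,.211),('crR',436,140,.211),('barL',235,43,.075),('barR',400,43,.075),('FL',275,90,0.01),('FR',485,91,0.01),('hfront',395,240,.221)]:
    p=f(u,v,z);print(n,p.round(4),'tool',(M.T@(p-s['eef_pos'])).round(4))
```

```text
toolx yaw -0.10745439854668622 tool z [-0.00184766 -0.00104688 -0.99999775]
foot [0.569  0.2373 0.075 ] tool [ 0.1349 -0.0424  0.129 ]
top [0.5678 0.2364 0.125 ] tool [ 0.1337 -0.0414  0.079 ]
top at118 [0.5681 0.2374 0.118 ] tool [ 0.1339 -0.0424  0.086 ]
lugL [0.5764 0.2663 0.083 ] tool [ 0.1391 -0.072   0.121 ]
lugR [0.5708 0.2057 0.083 ] tool [ 0.14   -0.0112  0.121 ]
tipL [0.5443 0.212  0.211 ] tool [ 0.1128 -0.0145 -0.0069]
tipR [0.541  0.1819 0.211 ] tool [ 0.1128  0.0158 -0.0069]
crL [0.5123 0.2124 0.211 ] tool [ 0.081  -0.0114 -0.0069]
crR [0.5098 0.1888 0.211 ] tool [ 0.081   0.0122 -0.0068]
barL [0.5736 0.2802 0.075 ] tool [ 0.1348 -0.0856  0.129 ]
barR [0.564  0.1917 0.075 ] tool [0.1349 0.0034 0.1291]
FL [0.5584 0.278  0.01  ] tool [ 0.1201 -0.0818  0.194 ]
FR [0.5423 0.1341 0.01  ] tool [0.1195 0.0629 0.1942]
hfront [0.4843 0.2034 0.221 ] tool [ 0.054   0.0006 -0.0168]
```

Request:
step_arm --increments '[[[-8,22,0],[0,0,0]],[[-7,22,0],[0,0,0]],[[0,0,-20],[0,0,0]],[[0,0,-30],[0,0,0]],[[0,0,-30],[0,0,0]],[[0,0,-23],[0,0,0]],[[0,0,0],[0,0,0]],[[0,0,0],[0,0,0]]]'

```text
time: 5.47
eef_pos: [0.4155, 0.2526, 0.1011]
tcp_rot: [0.998, -0.055, -0.002, 0.001]
contact_force: [-0.3, 0.3, -0.7]
opening: 0.207
finger_force: 99.1
```

Run:
```python
from h import *
s=readout.get_state();print(s['time'],s['eef_pos'],s['tcp_rot'],s['opening'])
i=cams.read_camera('wrist');j=cams.read_camera('side')
c=cv2.resize(j[230:350,190:310,::-1],(400,400),interpolation=cv2.INTER_CUBIC)
w=cv2.resize(i[0:200,150:350,::-1],(400,400),interpolation=cv2.INTER_CUBIC)
cv2.imwrite('pics/w3.png',np.hstack([w,c]))
```

```text
5.4667 [0.41545689 0.25257491 0.10111035] [ 9.98485405e-01 -5.49827283e-02 -1.75892609e-03  8.37442228e-04] 0.20721928132152265
```

View pics/w3.png

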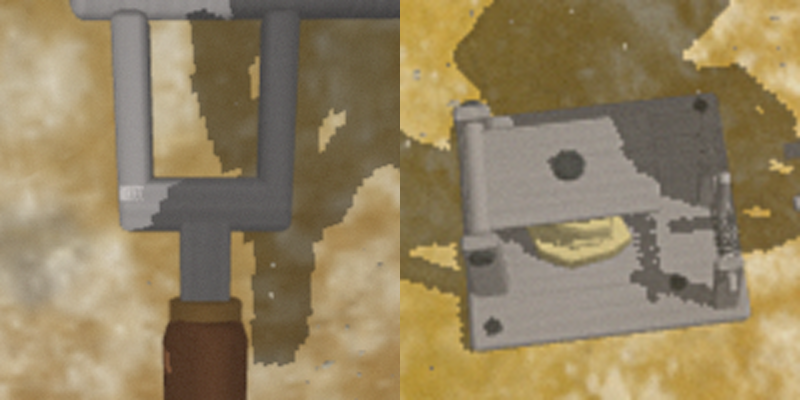

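The left half of this picture shows the fork straight and level; the post is out of the wrist view. The right half shows the articulator closed. By calculation the slot is within 2 mm of the post's line, so I'll move forward and watch the force.

Request:
step_arm --increments '[[[14,-1.2,0],[0,0,0]],[[14,-1.2,0],[0,0,0]],[[10,-1,0],[0,0,0]],[[0,0,0],[0,0,0]]]'

```text
time: 5.9
eef_pos: [0.4576, 0.2507, 0.105]
tcp_rot: [0.998, -0.055, 0.003, -0.001]
contact_force: [-0.7, -0.4, -1.2]
opening: 0.206
finger_force: 99.1
```

Request:
step_arm --increments '[[[9,-1,0],[0,0,0]],[[8.5,-1,0],[0,0,0]],[[0,0,0],[0,0,0]],[[0,0,0],[0,0,0]]]'

```text
time: 6.23
eef_pos: [0.4721, 0.2486, 0.1025]
tcp_rot: [0.999, -0.054, -0.0, -0.0]
contact_force: [-0.5, 0.2, -1.6]
opening: 0.207
finger_force: 99.1
```

Run:
```python
from h import *
s=readout.get_state();print(s['time'],s['eef_pos'],s['contact_force'])
i=cams.read_camera('wrist');j=cams.read_camera('side')
c=cv2.resize(j[230:350,220:340,::-1],(400,400),interpolation=cv2.INTER_CUBIC)
w=cv2.resize(i[0:200,150:350,::-1],(400,400),interpolation=cv2.INTER_CUBIC)
cv2.imwrite('pics/w4.png',np.hstack([w,c]))
```

```text
6.2333 [0.47205517 0.24863381 0.1024773 ] [-0.47509953  0.17836749 -1.56087856]
```

View pics/w4.png

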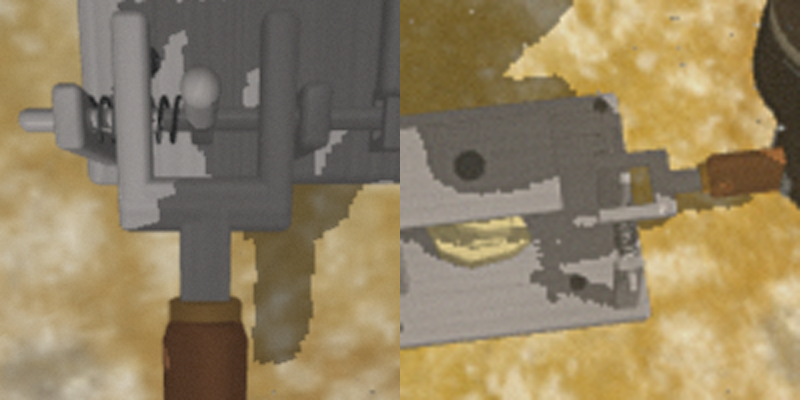

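The post stands in the slot, ball at (200,88) between prong edges at 150 and 262, with a similar gap on each side. Now I'll push towards +y.

Request:
step_arm --increments '[[[0.5,5,0],[0,0,0]],[[0.6,5,0],[0,0,0]],[[0.6,5,0],[0,0,0]],[[0.5,5,0],[0,0,0]],[[0.3,3,0],[0,0,0]],[[0,0,0],[0,0,0]],[[0,0,0],[0,0,0]],[[0,0,0],[0,0,0]]]'

```text
time: 7.0
eef_pos: [0.4738, 0.2715, 0.1021]
tcp_rot: [0.999, -0.054, -0.001, 0.0]
contact_force: [-1.5, -3.1, -0.2]
opening: 0.203
finger_force: 99.2
```

Request:
step_arm --increments '[[[0,0,0],[0,0,0]],[[0,0,0],[0,0,0]],[[0,0,0],[0,0,0]],[[0,0,0],[0,0,0]],[[0,0,0],[0,0,0]],[[0,0,0],[0,0,0]],[[0,0,0],[0,0,0]],[[0,0,0],[0,0,0]]]'

```text
time: 7.67
eef_pos: [0.4741, 0.2716, 0.1022]
tcp_rot: [0.999, -0.054, -0.0, 0.0]
contact_force: [-2.5, -2.2, -2.2]
opening: 0.211
finger_force: 99.1
```

Run:
```python
from h import *
s=readout.get_state();print(s['time'],s['eef_pos'],s['contact_force'])
i=cams.read_camera('wrist');j=cams.read_camera('side')
c=cv2.resize(j[230:350,190:310,::-1],(400,400),interpolation=cv2.INTER_CUBIC)
w=cv2.resize(i[0:200,150:350,::-1],(400,400),interpolation=cv2.INTER_CUBIC)
cv2.imwrite('pics/w5.png',np.hstack([w,c]))
```

```text
7.6667 [0.47413178 0.27161311 0.10219333] [-2.46789344 -2.17932271 -2.17345183]
```

View pics/w5.png

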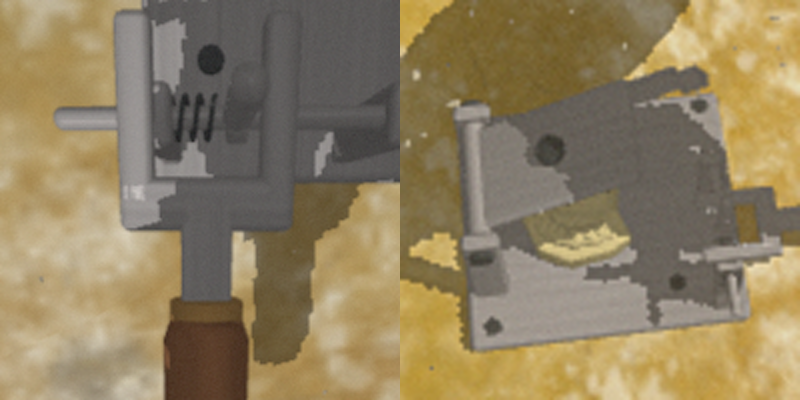

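The side crop shows the upper arm open, its eye up at (700,80), and the post pushed over with the prong against it. Next I ease back to centre, draw clear, lift, and carry the fork back to its original free spot.

Request:
step_arm --increments '[[[-0.8,-7,0],[0,0,0]],[[-0.9,-8,0],[0,0,0]],[[-0.8,-8,0],[0,0,0]],[[0,0,0],[0,0,0]],[[-10,1.1,0],[0,0,0]],[[-20,2.2,0],[0,0,0]],[[-25,2.7,0],[0,0,0]],[[-25,2.7,0],[0,0,0]]]'

```text
time: 8.43
eef_pos: [0.391, 0.2577, 0.1027]
tcp_rot: [0.999, -0.054, 0.001, -0.001]
contact_force: [-1.0, -0.2, -1.6]
opening: 0.205
finger_force: 99.1
```

Request:
step_arm --increments '[[[0,0,30],[0,0,0]],[[0,0,35],[0,0,0]],[[0,0,35],[0,0,0]],[[0,-20,10],[0,0,0]],[[5,-35,0],[0,0,0.015]],[[7,-38,0],[0,0,0.015]],[[7,-38,0],[0,0,0.015]],[[7,-38,0],[0,0,0.015]]]'

```text
time: 9.1
eef_pos: [0.4176, 0.0875, 0.213]
tcp_rot: [1.0, -0.023, 0.001, -0.0]
contact_force: [1.4, -0.3, -1.9]
opening: 0.207
finger_force: 99.1
```

Request:
step_arm --increments '[[[7,-38,0],[0,0,0.015]],[[7,-38,0],[0,0,0.015]],[[7,-38,0],[0,0,0.015]],[[7,-38,0],[0,0,0.015]],[[7,-38,0],[0,0,0.015]],[[7,-38,0],[0,0,0.015]],[[7,-38,0],[0,0,0.015]],[[7,-38,0],[0,0,0]]]'

```text
time: 9.77
eef_pos: [0.4739, -0.2171, 0.2128]
tcp_rot: [1.0, 0.029, 0.001, 0.0]
contact_force: [0.1, 0.9, -0.8]
opening: 0.207
finger_force: 99.1
```

Request:
step_arm --increments '[[[6,-38,0],[0,0,0]],[[4,-20,0],[0,0,0]],[[0,0,0],[0,0,0]],[[0,0,0],[0,0,0]]]'

```text
time: 10.1
eef_pos: [0.4837, -0.274, 0.2123]
tcp_rot: [1.0, 0.028, 0.0, -0.0]
contact_force: [0.3, 0.4, -0.6]
opening: 0.206
finger_force: 99.1
```

Request:
step_arm --increments '[[[0,0,-30],[0,0,0]],[[0,0,-40],[0,0,0]],[[0,0,-40],[0,0,0]],[[0,0,-40],[0,0,0]],[[0,0,-30],[0,0,0]],[[0,0,-15],[0,0,0]],[[0,0,-5],[0,0,0]],[[0,0,0],[0,0,0]]]'

```text
time: 10.77
eef_pos: [0.483, -0.2714, 0.0112]
tcp_rot: [1.0, 0.029, -0.001, -0.001]
contact_force: [-0.4, 0.1, -2.3]
opening: 0.209
finger_force: 99.1
```

Request:
step_arm --increments '[[[0,0,-2],[0,0,0]],[[0,0,-1],[0,0,0]],[[0,0,0],[0,0,0]],[[0,0,0],[0,0,0]]]'

```text
time: 11.1
eef_pos: [0.4846, -0.2742, 0.0109]
tcp_rot: [1.0, 0.028, 0.001, 0.001]
contact_force: [-0.6, -0.7, -0.6]
opening: 0.206
finger_force: 99.1
```

Request:
step_arm --increments '[[[0,0,-2],[0,0,0]],[[0,0,-1],[0,0,0]],[[0,0,0],[0,0,0]],[[0,0,0],[0,0,0]]]'

```text
time: 11.43
eef_pos: [0.4841, -0.274, 0.0068]
tcp_rot: [1.0, 0.028, 0.0, 0.0]
contact_force: [-0.6, 0.7, 1.4]
opening: 0.208
finger_force: 99.4
```

Contact force shows the fork is down (+1.4 N). Opening the fingers, then rising.

Request:
step_arm --increments '[[[0,0,0],[0,0,0]],[[0,0,0],[0,0,0]],[[0,0,0],[0,0,0]],[[0,0,0],[0,0,0]],[[0,0,0],[0,0,0]],[[0,0,0],[0,0,0]],[[0,0,0],[0,0,0]],[[0,0,0],[0,0,0]]]' --fingers 1

```text
time: 12.1
eef_pos: [0.4838, -0.2736, 0.0064]
tcp_rot: [1.0, 0.028, 0.0, 0.0]
contact_force: [0.5, -0.6, -0.7]
opening: 1.001
finger_force: 0.0
```

Request:
step_arm --increments '[[[0,0,10],[0,0,0]],[[0,0,25],[0,0,0]],[[0,0,35],[0,0,0]],[[0,0,40],[0,0,0]],[[0,0,40],[0,0,0]],[[0,0,40],[0,0,0]],[[0,0,0],[0,0,0]],[[0,0,0],[0,0,0]]]'

```text
time: 12.77
eef_pos: [0.4855, -0.275, 0.2013]
tcp_rot: [1.0, 0.028, 0.003, 0.003]
contact_force: [-0.9, -0.0, -0.6]
opening: 1.001
finger_force: 0.0
```

Run:
```python
from h import *
s=readout.get_state();print(s['time'],s['eef_pos'],s['opening'])
i=cams.read_camera('wrist');j=cams.read_camera('side')
c=cv2.resize(j[230:350,190:310,::-1],(400,400),interpolation=cv2.INTER_CUBIC)
w=cv2.resize(i[:,:,::-1],(400,300));w=np.vstack([w,np.zeros((100,400,3),np.uint8)])
cv2.imwrite('pics/w6.png',np.hstack([w,c]))
```

```text
12.7667 [ 0.48548202 -0.27496308  0.20127256] 1.001200160760957
```

View pics/w6.png

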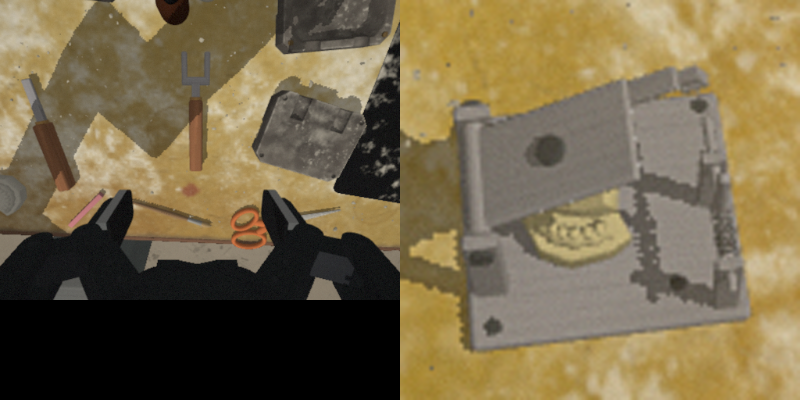

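The fork lies flat on the worktop at (195,110), free of the gripper. The arm stands open, its eye at (695,80), and the post is back at rest.

Request:
step_arm --increments '[[[0,0,0],[0,0,0]],[[0,0,0],[0,0,0]],[[0,0,0],[0,0,0]],[[0,0,0],[0,0,0]]]'

```text
time: 13.2
eef_pos: [0.4834, -0.2733, 0.1951]
tcp_rot: [1.0, 0.028, -0.001, -0.001]
contact_force: [-0.3, -0.3, -0.3]
opening: 0.998
finger_force: 0.0
```

```bash
python3 -c "
from plant import sign_off
print(sign_off())"
```

```text
the job is handed in; nothing more can be done
None
```

I handed the job in at about 13 s of robot time: the fork freed the bar and the upper arm sprang open, and the last picture shows the bar back at rest and the fork flat on the worktop; `sign_off` returned no verdict.

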